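# Gauge an egg and turn it over the candling lamp

## Robot

A 7-joint arm with a two-finger parallel gripper is mounted at the origin on the work surface. World frame = base frame: x ahead of the robot, y to its left, z up, the work surface at z = 0. Lengths are in m, angles in degrees, forces in N, time in s.
With the tool pointing down it reaches from about 0.425 to 0.875 m from the base axis. Payload 4.7 kg.
Tool frame: the origin (TCP) lies at the very end of the fingers, on their centre line; the grasp point (between the pads) lies 19 mm behind it; z points along the fingers, y is the line along which they close (so a half turn about z gives the same grasp; the last joint's range is limited). The gripper opens to 87 mm and grips with 3 to 60 N. Pads are 19 mm wide; open, the fingers measure 117 mm over their backs; the gripper's body (75 mm by 190 mm) begins 51 mm behind the grasp point.
Start: joints at [75.808, 18.392, -4.016, 83.108, 1.295, 78.541, -3.26], TCP at [0.168, -0.628, 0.223] pointing down, gripper open.
Joint ranges: [-163.93, 163.93], [-17.29, 119.83], [-79.2, 71.16], [3.27, 140.29], [-89.18, 269.18], [5.43, 117.66], [-154.24, 154.24]. Speed limits (degrees/s): [147.25, 147.25, 180, 180, 180, 180, 180].

## Interface

Orientations are given as [roll, pitch, yaw] about the fixed x, y, z axes, in that order (R = Rz(yaw) Ry(pitch) Rx(roll)).
In Python, from cell import telemetry, cams, env gives the robot as it stands.
- The arm moves only by the tool arm_command, never from a script. Its argument "series" is text: rows parted by semicolons, each of 5 numbers parted by spaces: the shift along the tool's x, y, z in mm, then the turn about the tool's z in rad, then the closure in counts, from 0 (fully open) to 255 (shut). A call has 1 to 20 rows; each row shifts and turns the commanded pose from where the row before left it, along the tool's axes as they then stand; what a row does not reach is not made up. A row lasts 1/12 s, in which the tool goes at most 41.7 mm and 7.16 degrees, less where a joint would pass 70% of its speed; a pose out of reach is approached as far as the arm can. A call is refused whole if a number of a shift passes 41.7 or a number of a turn 0.125, either way. A call with a gripper value outside its range is refused whole. The fingers move at their own pace and stop on an object; "squeeze" is the grip in N (left out, the last holds). Time passes only in rows, so rows that do not move let the fingers close. It gives the time, the measured TCP pose, the force, the opening and the grip force at its end, in the units of the state.
- telemetry.get_obs(): the state, without advancing time (a new reading comes with each control period).
- cams.read_camera(name): name is "scene" or "top" or "wrist"; returns the picture (480x640x3 uint8, blue, green, red); there is no depth.
- cams.calibration(name): a dict with "K" (3x3 intrinsics, pixels), "dist" ([k1, k2, p1, p2, k3] as OpenCV has them; the pictures are not rectified), "origin" and "rotation" of the camera in the world; the wrist camera has in their place "hand_eye" (4x4, takes a point from camera to tool coordinates, whose origin is the TCP and whose axes are the flange's). Camera axes: x right, y down, z forward; pixel columns grow to the right and rows downward; lengths in m; the calibration is good to about 2 mm. A picture is of the moment at which its call begins: read the wrist's pose just before it. calibration takes no time and is no camera call.
- env.sign_off(): hands the job in; it is judged then, once.
The state is a dict: "time_s": time; "qpos": joint angles; "joint_velocities": joint speeds; "effort": joint torques, N m; "tool_pos": TCP position; "tool_rot": TCP orientation; "force": force on the tool from outside, world axes, zero at the start; "wrist_torque": the same for the moment, N m; "grip_width": finger opening in m; "grasp_force": force on a finger pad.
Only numpy, scipy, OpenCV 4.12 (cv2) and the standard library are available. Lean on these libraries where they do the work, as an engineer would, in place of code of your own. Each camera call takes 0.05 s, during which the arm holds its last target. There are 200 camera calls.

## Task

Check this egg's width and candle it: slide the gauge's jaws gently shut until both pads press lightly on the egg lying in the clear dish, then open the jaws fully again. Lift the dish by its grip post, carry it level and not yet turned to just above the glass of the lamp, pause there, then turn it level through a quarter turn (either way) with the egg staying in the middle. Finish while still holding the dish still, level and centred a few centimetres above the lamp; put nothing down and leave everything else on the bench where it is.

Things in the scene. Friction and masses are not known exactly. Their poses are not given: they have to be found in the camera images.
- gauge: bench egg gauge (self-centring calliper), fixed to the table: aluminium bed 110 x 290 x 10 mm. Origin: centre of its underside, on the table; z up. The jaws slide along its y axis, one on each side of the dish; x points away from the robot (within about 20 degrees).
- jaw (a joint): travel in m of the driven jaw, the one on the gauge's +y side: 0 = fully open (starts 0 to 0.006), grows as it slides along the gauge's -y axis towards the dish, 0.048 = end stop. The other jaw is geared to it and moves the same distance the opposite way. It stays where it is left; sliding takes about 1.5 N. When open its pad face lies 60 mm from the gauge's centre, so with the egg 42 mm wide in the middle both pads touch at about 0.039.
- jaw_grip (a point): point on the axis of the driven jaw's upright square grip post (18 x 18 mm, sides parallel to the gauge's x and y axes, top 105 mm above the table), 90 mm above the table. The post stands on the jaw's carriage (40 mm along x, 28 mm along y, top 58 mm above the table). With the jaw fully open it is 116 mm from the gauge's centre. The other jaw has no post.
- pad (a joint): how far in m the driven jaw's white spring pad is pushed back into its jaw: 0 = not touching, at most 0.012 (then rigid). 400 N per m, so 0.005 is 2 N on the egg. The other jaw's pad is rigid. A squeeze of 1 to 6 N is right; over 15 N cracks the egg.
- dish: round clear-plastic dish 111 mm across with a grey rim 21 mm high, shallow and dished, on a flat foot 68 mm across; 0.15 kg (0.8 to 1.2 times). It rests centred on the gauge's bed (10 mm above the table) between four 4 mm cleats with about 4 mm play, its axes parallel to the gauge's within 4 degrees. Origin: centre of the foot's underside; z up; the grip post is on its -x side. The open jaws' pads clear the rim by 5 mm. The closed ones overhang it, 4 mm above.
- dish_grip (a point): point on the axis of the dish's grey upright square grip post (20 x 20 mm, sides parallel to the dish's x and y axes, reaching from 12 to 82 mm above the dish's underside), 84 mm from the dish's centre on its -x side and 64 mm above its underside.
- dish_mid (a point): centre of the dish, 29 mm above its underside, where the centre of the egg lies when it is in the middle. The dish's inner floor, 8 mm above its underside, is flat for about 7 mm round the centre and rises to the rim.
- egg: brown hen's egg, 42 mm thick and 51 mm long, 60 g, lying loose in the dish, its long axis roughly along the dish's x axis. Origin: its centre. Its x axis is the long axis; it may roll about.
- lamp: squat grey candling lamp fixed to the table, 110 mm across at the foot, 92 mm above, 55 mm high, with a round pale glass on top. Origin: centre of its underside.
- lamp_glass (a point): centre of the lamp's glass, on its flat top 55 mm above the table; z up.
- tape: bystander: roll of tape lying flat, 64 mm across, 24 mm high.
- eggcup: bystander: white cup 48 mm across, 50 mm high.
- brush: bystander: brush lying flat.
- sprayer: bystander: white bottle 60 mm across, 150 mm high.
- mug: bystander: blue mug 80 mm across, 90 mm high.
- jar: bystander: amber jar 68 mm across, 90 mm high.
There are look-alikes about, which are no part of the job. Leave any green look-alike of the dish alone. Leave any red look-alike of the lamp alone.

How it is judged (in metres and radians):
On the way, in this order (a step that is already met when the one before it is completed fails the run):
1. both jaws press on the egg, at least 0.6 N each, with the egg in the dish on the gauge (contact force between egg and pad above 0.6 N and contact force between egg and jaw2 above 0.6 N and horizontal distance between egg and dish_mid below 0.03 m), for 0.2 s.
2. jaws open again; dish held level over the lamp, not yet turned, egg in the middle (contact force between dish and the fingers above 2 N and angle between dish's own z axis and vertical below 0.12 rad and horizontal distance between egg and dish_mid below 0.018 m and z of egg in the frame of dish below 0.045 m and horizontal distance between dish and lamp_glass below 0.03 m and z of dish in the frame of lamp_glass between 0.012 and 0.11 m and contact force between dish and lamp below 0.05 N and contact force between dish and gauge below 0.05 N and contact force between egg and the fingers below 0.05 N and value of joint jaw below 0.012 m and angle between the x axis of dish and the x axis of gauge, either way round below 0.26 rad), for 0.2 s.
At the end, for the whole second after the job is handed in: The gripper alone holds the dish over the lamp: centred within 30 mm, underside 12 to 110 mm above the glass, level within 7 degrees, turned a quarter (within 10 degrees) from how it sat in the gauge, still, egg within 18 mm of its middle, jaws open (under 12 mm) (contact force between dish and the fingers above 2 N and angle between dish's own z axis and vertical below 0.12 rad and horizontal distance between egg and dish_mid below 0.018 m and z of egg in the frame of dish below 0.045 m and horizontal distance between dish and lamp_glass below 0.03 m and z of dish in the frame of lamp_glass between 0.012 and 0.11 m and contact force between dish and lamp below 0.05 N and contact force between dish and gauge below 0.05 N and contact force between egg and the fingers below 0.05 N and value of joint jaw below 0.012 m and angle between the x axis of dish and the y axis of gauge, either way round below 0.17 rad and linear speed of dish below 0.03 m/s and angular speed of dish below 0.2 rad/s); the arm keeps its last pose, push and grip.
It fails at once if the egg is squeezed with more than 15 N (contact force between egg and pad above 15 N or contact force between egg and jaw2 above 15 N or contact force between egg and the fingers above 15 N).
It fails at once if the egg strays more than 32 mm from the middle of the dish (distance between egg and dish_mid above 0.032 m).
It fails at once if the dish is tipped more than 17 degrees (angle between dish's own z axis and vertical above 0.3 rad).
It fails at once if a bystander is moved more than 30 mm (distance of any of tape, eggcup, brush, sprayer, mug, jar from where it was at the start of the episode above 0.03 m).
It also fails if it takes over 67 s, if anything falls off the work surface, if the arm or the gripper's body presses on something with over 40 N, if the wrist force passes 120 N, or if a joint passes its speed limit or range.

## Working session

There is one attempt and no reset: what is moved stays moved. The work goes in short steps, Python scripts to look and compute and a tool call to move; the robot and the scene stay as the last step left them, time stands still between calls to the robot, and variables do not carry over. Pictures are saved under pics/ and viewed, at most 10 in all, crops included, and the job is handed in when it is done.

Besides the shell and the picture viewer there is one more tool, called after "Emit:" as name(argument=value, ...) on one line, values as JSON. arm_command: Moves the arm, as the interface text tells. Its arguments: {"type":"object","properties":{"series":{"type":"string"},"squeeze":{"type":"number"}},"required":["series"]}

```bash
mkdir -p pics; cat > h.py <<'E'
import numpy as np, cv2
from scipy.spatial.transform import Rotation as R
from cell import telemetry, cams, env
def ray(cam,uv):
    c=cams.calibration(cam);K=np.array(c["K"]);d=np.array(c["dist"])
    n=cv2.undistortPoints(np.array(uv,float).reshape(-1,1,2),K,d)[:,0]
    v=np.c_[n,np.ones(len(n))]
    if "hand_eye" in c:
        o=telemetry.get_obs();T=np.eye(4);T[:3,:3]=R.from_euler('xyz',o["tool_rot"],degrees=True).as_matrix();T[:3,3]=o["tool_pos"]
        M=T@np.array(c["hand_eye"]);Rm,t=M[:3,:3],M[:3,3]
    else: Rm,t=np.array(c["rotation"]),np.array(c["origin"])
    return t,v@Rm.T
def at_z(cam,uv,z):
    t,v=ray(cam,uv); return t+v*((z-t[2])/v[:,2])[:,None]
E
python3 - <<'E'
from h import *
print(telemetry.get_obs())
for n in("top","scene"):
    cv2.imwrite(f"pics/{n}0.png",cams.read_camera(n));c=cams.calibration(n);print(n,c["origin"],c["rotation"])
print(cams.calibration("wrist")["hand_eye"])
E
```

```text
{'time_s': 0.0, 'qpos': array([75.80797585, 18.43926718, -4.01327926, 83.17476964,  1.29371097,
       78.54002861, -3.25815282]), 'joint_velocities': array([ 0.03478927, -0.02038959,  0.00332463,  0.00829759, -0.00550233,
        0.02824051,  0.06780287]), 'effort': array([ 3.57674198e-04, -4.91292858e+01, -4.04048776e-01, -3.12536180e+01,
       -6.42142701e-02,  4.37211629e-02,  1.94498421e-04]), 'tool_pos': array([ 0.16802422, -0.62733958,  0.22146   ]), 'tool_rot': array([-1.79891095e+02,  5.15828926e-03,  1.50012284e+01]), 'force': array([0.45343229, 0.05439704, 1.23324102]), 'wrist_torque': array([ 0.02409366, -0.01148886,  0.04519736]), 'grasp_force': 0.0, 'grip_width': 0.0867182899103611}
top [0.32227763 0.00689341 1.43673502] [-170.42902283   -1.26806602  -89.45323642]
scene [ 1.18035868 -0.22828596  0.84969487] [-138.08350272    0.3540186    70.06206318]
[[-4.87665306e-04 -9.62075654e-01 -2.72782329e-01  7.51032283e-02]
 [ 9.99999443e-01 -2.13694260e-04 -1.03406621e-03  3.07595510e-04]
 [ 9.36557909e-04 -2.72782681e-01  9.62075221e-01 -1.62839134e-01]
 [ 0.00000000e+00  0.00000000e+00  0.00000000e+00  1.00000000e+00]]
```

```bash
sed -i 's/Rm,t=np.array(c\["rotation"\]),np.array/Rm,t=R.from_euler("xyz",c["rotation"],degrees=True).as_matrix(),np.array/' h.py; grep -n Rm,t h.py
```

```text
10:        M=T@np.array(c["hand_eye"]);Rm,t=M[:3,:3],M[:3,3]
11:    else: Rm,t=R.from_euler("xyz",c["rotation"],degrees=True).as_matrix(),np.array(c["origin"])
```

View pics/top0.png

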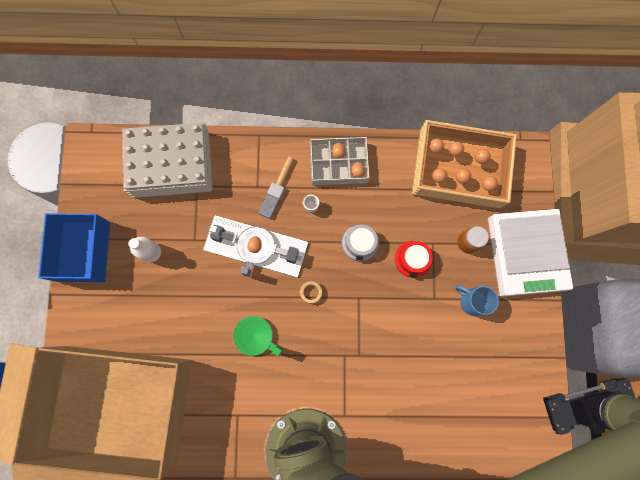

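View pics/scene0.png

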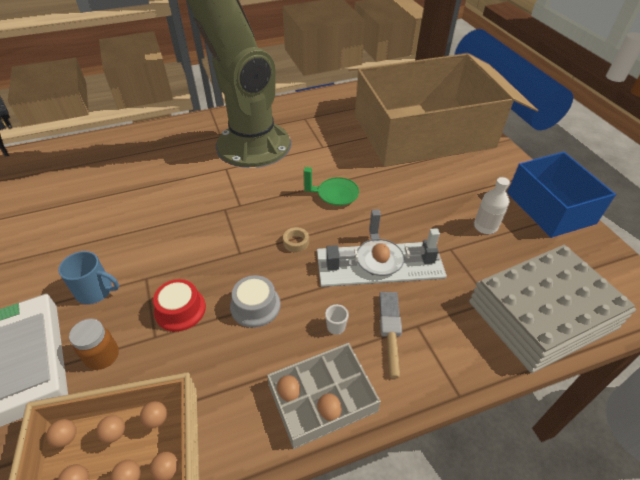

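Candidates in the top view are the clear dish (256,245) against the green look-alike (255,337), and the grey lamp (361,241) against the red one (414,258). The driven jaw is the left one (222,235), as it has the post in the scene view at (431,245). I choose the clear dish and the grey lamp, and check them in one crop.

```bash
python3 - <<'E'
from h import *
t=cv2.imread("pics/top0.png")[195:295,195:395];s=cv2.imread("pics/scene0.png")[195:295,300:460]
cv2.imwrite("pics/crop.png",np.vstack([cv2.resize(t,(600,300),interpolation=2),cv2.resize(s,(480,300),interpolation=2)[:, :] if 0 else cv2.copyMakeBorder(cv2.resize(s,(480,300),interpolation=2),0,0,0,120,0)]))
print(at_z("top",[[361,240],[257,246]],0.055)); print(at_z("top",[[257,245]],0.03))
E
```

```text
[[ 0.58219382 -0.15247964  0.055     ]
 [ 0.56073868  0.1446669   0.055     ]]
[[0.5679981  0.14724574 0.03      ]]
```

View pics/crop.png

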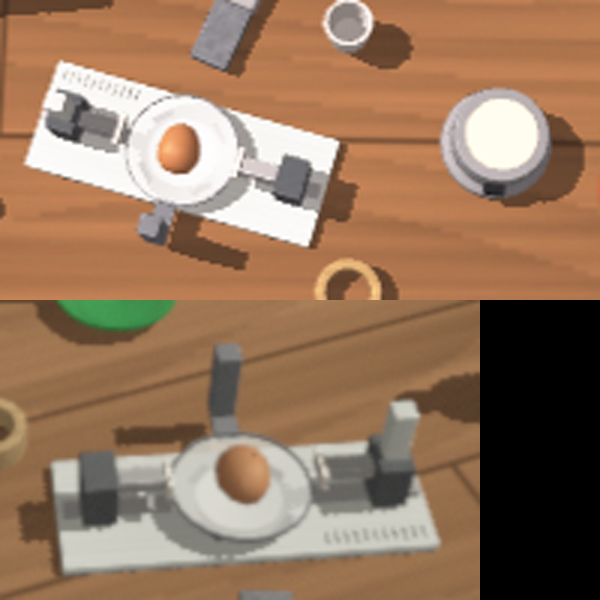

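The crop confirms the choice. It shows the grey lamp with its glass at (362,240), the clear dish with the egg at (255,244), the light post of the driven jaw at about (214,229) and the dish post top at about (245,271).

```bash
python3 - <<'E'
from h import *
c=np.array([[60,60],[340,143],[310,245],[25,163]])/3+195
p=at_z("top",c,.01);print(p,p.mean(0));
print([np.linalg.norm(p[i]-p[(i+1)%4]) for i in range(4)])
m=((p[0]+p[3])-(p[1]+p[2]))[:2]/2;yaw=np.arctan2(-m[0],m[1]);print("yaw",np.degrees(yaw))
g=p.mean(0)[:2];Rz=lambda a:np.array([[np.cos(a),-np.sin(a)],[np.sin(a),np.cos(a)]])
print("jaw_grip pred",g+Rz(yaw)@[0,.116],"meas",at_z("top",[[214.3,229.3]],.105))
print("dish_grip pred",g+Rz(yaw)@[-.084,0],"meas",at_z("top",[[245,270.5]],.092))
print("glass",at_z("top",[[362.3,239.7]],.055))
E
```

```text
[[ 0.6602026   0.27621937  0.01      ]
 [ 0.58051774 -0.00175285  0.01      ]
 [ 0.47933405  0.02621822  0.01      ]
 [ 0.55648648  0.30578958  0.01      ]] [0.56913522 0.15161858 0.01      ]
[np.float64(0.289168173997377), np.float64(0.10497866400810381), np.float64(0.2900218013305177), np.float64(0.10784911327836301)]
yaw -15.711318405727608
jaw_grip pred [0.60054693 0.26328462] meas [[0.59725134 0.25845606 0.105     ]]
dish_grip pred [0.4882736  0.17436499] meas [[0.48557879 0.17187915 0.092     ]]
glass [[ 0.5831207 -0.1562238  0.055    ]]
```

```bash
cat >> h.py <<'E'
def plan(wps,grip=0):
    """wps: list of (x,y,z,yaw_deg,rows); prints rows in tool axes starting from the measured pose"""
    o=telemetry.get_obs();p=np.array(o["tool_pos"]);y=o["tool_rot"][2];out=[]
    for x,yy,z,yaw,n in wps:
        d=(np.array([x,yy,z])-p)/n; dy=((yaw-y+180)%360-180)/n if abs(yaw-y)<=360 else 0
        for i in range(n):
            t=R.from_euler('xyz',[180,0,y],degrees=True).inv().apply(d)*1000
            out.append("%.1f %.1f %.1f %.3f %d"%(*t,-np.radians(dy),grip)); p=p+d;y+=dy
    print("; ".join(out))
def smooth(p1,yaw1,n,centre=None,grip=0):
    """min-jerk to p1/yaw1"""
    o=telemetry.get_obs();p=np.array(o["tool_pos"]);y=o["tool_rot"][2];dy=(yaw1-y+180)%360-180
    s=np.linspace(0,1,n+1);s=s*s*(3-2*s);out=[]
    for a,b in zip(s[:-1],s[1:]):
        t=R.from_euler('xyz',[180,0,y+dy*a],degrees=True).inv().apply((np.array(p1)-p)*(b-a))*1000
        out.append("%.1f %.1f %.1f %.3f %d"%(*t,-np.radians(dy*(b-a)),grip))
    print("; ".join(out))
E
python3 - <<'E'
from h import *
plan([(.45,-.40,.25,67,14),(.55,0,.25,120,14),(.59,.262,.22,164.3,12)])
E
```

```text
23.7 -10.5 -2.0 -0.065 0; 24.3 -8.9 -2.0 -0.065 0; 24.8 -7.3 -2.0 -0.065 0; 25.2 -5.7 -2.0 -0.065 0; 25.6 -4.1 -2.0 -0.065 0; 25.8 -2.4 -2.0 -0.065 0; 25.9 -0.7 -2.0 -0.065 0; 25.9 1.0 -2.0 -0.065 0; 25.7 2.6 -2.0 -0.065 0; 25.5 4.3 -2.0 -0.065 0; 25.2 5.9 -2.0 -0.065 0; 24.7 7.6 -2.0 -0.065 0; 24.2 9.1 -2.0 -0.065 0; 23.6 10.7 -2.0 -0.065 0; 29.1 -4.6 -0.0 -0.066 0; 29.3 -2.7 -0.0 -0.066 0; 29.4 -0.7 -0.0 -0.066 0; 29.4 1.2 -0.0 -0.066 0; 29.3 3.2 -0.0 -0.066 0; 29.0 5.1 -0.0 -0.066 0; 28.6 7.0 -0.0 -0.066 0; 28.1 8.9 -0.0 -0.066 0; 27.4 10.7 -0.0 -0.066 0; 26.7 12.5 -0.0 -0.066 0; 25.8 14.2 -0.0 -0.066 0; 24.8 15.9 -0.0 -0.066 0; 23.7 17.5 0.0 -0.066 0; 22.5 19.0 0.0 -0.066 0; 17.2 13.8 2.5 -0.064 0; 16.3 14.9 2.5 -0.064 0; 15.3 15.9 2.5 -0.064 0; 14.3 16.9 2.5 -0.064 0; 13.2 17.7 2.5 -0.064 0; 12.0 18.6 2.5 -0.064 0; 10.8 19.3 2.5 -0.064 0; 9.5 19.9 2.5 -0.064 0; 8.2 20.5 2.5 -0.064 0; 6.9 21.0 2.5 -0.064 0; 5.5 21.4 2.5 -0.064 0; 4.1 21.7 2.5 -0.064 0
```

Emit:
arm_command(series="24 -10 -2 -0.065 0; 24 -9 -2 -0.065 0; 25 -7 -2 -0.065 0; 25 -6 -2 -0.065 0; 26 -4 -2 -0.065 0; 26 -2 -2 -0.065 0; 26 -1 -2 -0.065 0; 26 1 -2 -0.065 0; 26 3 -2 -0.065 0; 25 4 -2 -0.065 0; 25 6 -2 -0.065 0; 25 8 -2 -0.065 0; 24 9 -2 -0.065 0; 24 11 -2 -0.065 0; 29 -5 0 -0.066 0; 29 -3 0 -0.066 0; 29 -1 0 -0.066 0; 29 1 0 -0.066 0; 29 3 0 -0.066 0; 29 5 0 -0.066 0")

```text
time_s: 1.77
tool_pos: [0.4926, -0.2277, 0.2507]
tool_rot: [180.0, 0.0, 90.2]
force: [0.1, 0.3, 0.5]
grip_width: 0.0867
grasp_force: 0.0
```

Emit:
arm_command(series="29 7 0 -0.066 0; 28 9 0 -0.066 0; 27 11 0 -0.066 0; 27 12 0 -0.066 0; 26 14 0 -0.066 0; 25 16 0 -0.066 0; 24 17 0 -0.066 0; 22 19 0 -0.066 0; 17 14 2.5 -0.064 0; 16 15 2.5 -0.064 0; 15 16 2.5 -0.064 0; 14 17 2.5 -0.064 0; 13 18 2.5 -0.064 0; 12 19 2.5 -0.064 0; 11 19 2.5 -0.064 0; 9 20 2.5 -0.064 0; 8 20 2.5 -0.064 0; 7 21 2.5 -0.064 0; 5 21 2.5 -0.064 0; 4 22 2.5 -0.064 0")

```text
time_s: 3.43
tool_pos: [0.59, 0.2612, 0.2206]
tool_rot: [-180.0, 0.0, 164.4]
force: [-0.0, 0.1, -0.3]
grip_width: 0.0871
grasp_force: 0.0
```

Emit:
arm_command(series="0 0 0 0 0; 0 0 0 0 0")

```text
time_s: 3.6
tool_pos: [0.5892, 0.2618, 0.2203]
tool_rot: [180.0, -0.1, 164.4]
force: [0.1, -0.2, -0.4]
grip_width: 0.0868
grasp_force: 0.0
```

```bash
python3 - <<'E'
from h import *
o=telemetry.get_obs();print(o["time_s"],o["tool_pos"],o["tool_rot"],o["qpos"])
cv2.imwrite("pics/w1.png",cams.read_camera("wrist"))
E
```

```text
3.6 [0.58915147 0.26181133 0.22034859] [ 1.79978622e+02 -6.09054002e-02  1.64351200e+02] [ 12.49878272  26.09859948 -52.76281277  82.69078882  20.6831071
  81.40166462  33.85536191]
```

View pics/w1.png

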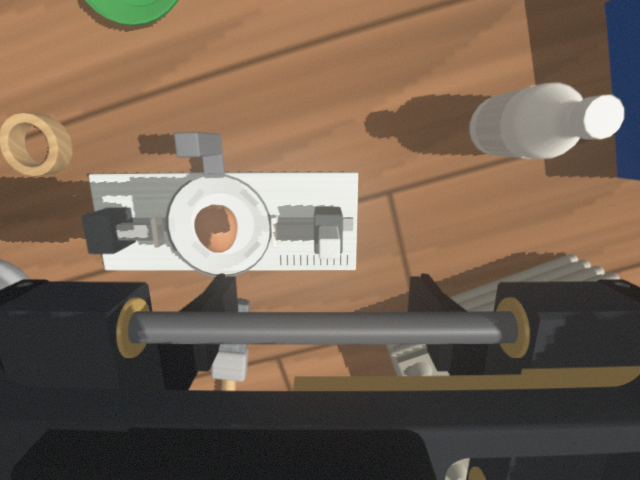

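The wrist view shows the bed lying along the image, with the driven jaw post near (329,240), the dish at (219,224) and the dish post near (198,143). I'll zoom in for exact corners.

```bash
python3 - <<'E'
from h import *
t=cv2.imread("pics/w1.png")[120:280,150:350]
cv2.imwrite("pics/w1c.png",cv2.resize(t,(750,600),interpolation=cv2.INTER_CUBIC))
E
```

```text
(no output)
```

View pics/w1c.png

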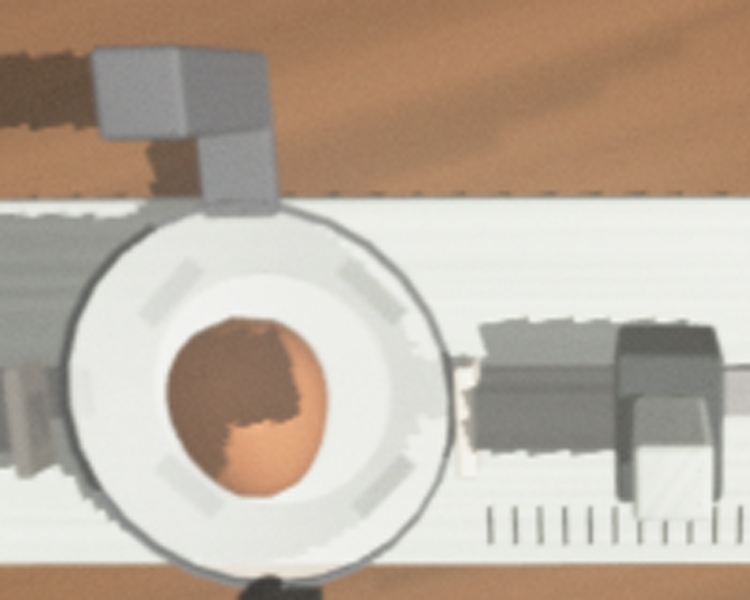

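```bash
python3 - <<'E'
from h import *
j=at_z("wrist",[[330,248.3]],.105)[0];d=at_z("wrist",[[187.3,144.5]],.092)[0];m=at_z("wrist",[[219.1,225.1]],.031)[0]
e=at_z("wrist",[[90,174.5],[358,172.5],[356,270]],.01)
print(j,d,m,e,np.linalg.norm(e[0]-e[1]),np.linalg.norm(e[2]-e[1]))
a=e[1]-e[0];print("yaw",np.degrees(np.arctan2(-a[0],a[1])),"dishdir",np.degrees(np.arctan2(*(m-d)[1::-1])),np.linalg.norm((m-d)[:2]),"jaw-m",np.linalg.norm((j-m)[:2]),np.degrees(np.arctan2(-(j-m)[0],(j-m)[1])))
sm=R.from_euler('z',164.35,degrees=True)
smooth([j[0],j[1],.078],164.4,10)
E
```

```text
[0.6032512  0.26276819 0.105     ] [0.49066759 0.17404167 0.092     ] [0.5698302  0.15392068 0.031     ] [[0.48164672 0.03062169 0.01      ]
 [0.55932686 0.30762431 0.01      ]
 [0.6648868  0.27838383 0.01      ]] 0.28768847420663146 0.10953495951006992
yaw -15.665145816105532 dishdir -14.261050271595362 0.08167969987900582 jaw-m 0.1138628360511515 -17.06880065131886
-0.3 0.2 4.0 -0.000 0; -0.9 0.5 10.8 -0.000 0; -1.4 0.7 16.0 -0.000 0; -1.7 0.9 19.4 -0.000 0; -1.8 0.9 21.1 -0.001 0; -1.8 0.9 21.1 -0.001 0; -1.7 0.9 19.4 -0.000 0; -1.4 0.7 16.0 -0.000 0; -0.9 0.5 10.8 -0.000 0; -0.3 0.2 4.0 -0.000 0
```

Emit:
arm_command(series="0 0 4 0 0; -1 0.5 11 0 0; -1.5 0.5 16 0 0; -1.5 1 20 0 0; -2 1 21 0 0; -2 1 21 0 0; -2 1 20 0 0; -1 0.5 17 0 0; -1 0.5 11 0 0; 0 0 4 0 0; 0 0 0 0 0; 0 0 0 0 0")

```text
time_s: 4.65
tool_pos: [0.604, 0.2617, 0.0761]
tool_rot: [180.0, 0.0, 164.1]
force: [-0.4, -0.5, 0.9]
grip_width: 0.087
grasp_force: 0.0
```

Emit:
arm_command(series="0 0 0 0 255; 0 0 0 0 255; 0 0 0 0 255; 0 0 0 0 255; 0 0 0 0 255; 0 0 0 0 255; 0 0 0 0 255; 0 0 0 0 255", squeeze=15)

```text
time_s: 5.32
tool_pos: [0.6037, 0.2618, 0.0755]
tool_rot: [-180.0, -0.0, 164.1]
force: [0.1, 0.2, -0.1]
grip_width: 0.0417
grasp_force: 0.0
```

Emit:
arm_command(series="0 0 0 0 255; 0 0 0 0 255; 0 0 0 0 255; 0 0 0 0 255; 0 0 0 0 255; 0 0 0 0 255; 0 0 0 0 255; 0 0 0 0 255")

```text
time_s: 5.98
tool_pos: [0.6037, 0.262, 0.0755]
tool_rot: [180.0, 0.0, 164.1]
force: [1.6, 0.5, -0.3]
grip_width: 0.0178
grasp_force: 15.0
```

Emit:
arm_command(series="0 -1 0 0 255; 0 -2 0 0 255; 0 -3 0 0 255; 0 -3 0 0 255; 0 -3 0 0 255; 0 -3 0 0 255; 0 -3 0 0 255; 0 -3 0 0 255; 0 -3 0 0 255; 0 -3 0 0 255; 0 -2 0 0 255; 0 -1 0 0 255; 0 0 0 0 255; 0 0 0 0 255")

```text
time_s: 7.15
tool_pos: [0.5954, 0.2323, 0.0755]
tool_rot: [-179.9, 0.0, 164.1]
force: [1.2, -1.5, -1.2]
grip_width: 0.018
grasp_force: 15.0
```

Emit:
arm_command(series="0 -0.5 0 0 255; 0 -0.5 0 0 255; 0 -0.5 0 0 255; 0 -0.5 0 0 255; 0 0 0 0 255")

```text
time_s: 7.57
tool_pos: [0.595, 0.231, 0.0755]
tool_rot: [180.0, 0.0, 164.1]
force: [3.1, 0.1, -2.6]
grip_width: 0.018
grasp_force: 15.0
```

Emit:
arm_command(series="0 -0.5 0 0 255; 0 -0.5 0 0 255; 0 -0.5 0 0 255; 0 0 0 0 255")

```text
time_s: 7.9
tool_pos: [0.5946, 0.2294, 0.0755]
tool_rot: [-180.0, 0.0, 164.1]
force: [2.2, 1.0, -3.1]
grip_width: 0.0179
grasp_force: 15.0
```

Emit:
arm_command(series="0 -0.5 0 0 255; 0 -0.5 0 0 255; 0 0 0 0 255; 0 0 0 0 255")

```text
time_s: 8.23
tool_pos: [0.5944, 0.2287, 0.0755]
tool_rot: [180.0, 0.0, 164.1]
force: [4.1, 0.8, -4.0]
grip_width: 0.0178
grasp_force: 15.0
```

```bash
python3 - <<'E'
from h import *
for i in range(3): o=telemetry.get_obs();print(o["force"],o["tool_pos"],o["wrist_torque"])
t=cv2.imread;im=cams.read_camera("wrist")[100:340,120:440]
cv2.imwrite("pics/w2.png",cv2.resize(im,(800,600),interpolation=cv2.INTER_CUBIC))
E
```

```text
[ 4.07581055  0.76144501 -3.98443968] [0.59439429 0.22872807 0.07548283] [ 0.34637766 -0.99504228  0.1013925 ]
[ 4.07581055  0.76144501 -3.98443968] [0.59439429 0.22872807 0.07548283] [ 0.34637766 -0.99504228  0.1013925 ]
[ 4.07581055  0.76144501 -3.98443968] [0.59439429 0.22872807 0.07548283] [ 0.34637766 -0.99504228  0.1013925 ]
```

View pics/w2.png

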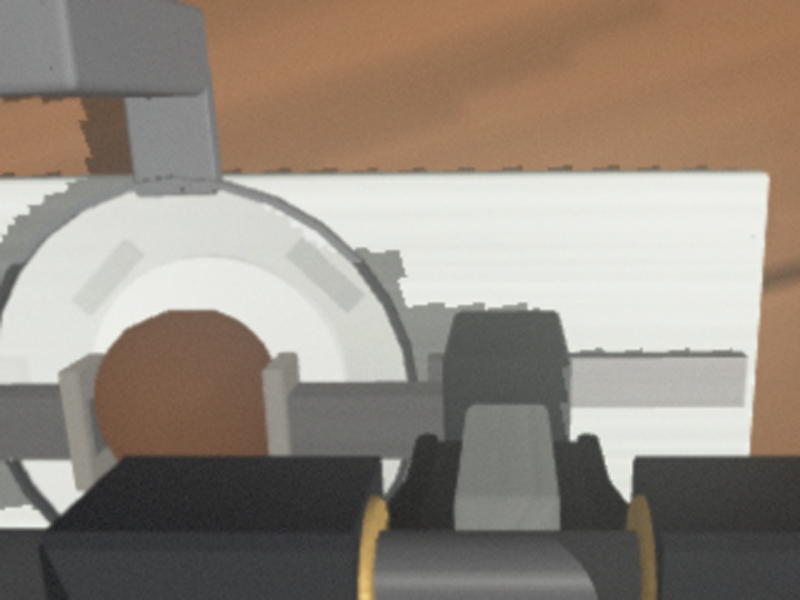

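The pads stand on either side of the egg at (80,420) and (283,410) and are about to touch. I continue in small steps and watch the force along the slide.

Emit:
arm_command(series="0 -0.5 0 0 255; 0 -0.5 0 0 255; 0 0 0 0 255; 0 0 0 0 255")

```text
time_s: 8.62
tool_pos: [0.5942, 0.2279, 0.0755]
tool_rot: [180.0, 0.0, 164.1]
force: [5.2, 2.0, -5.0]
grip_width: 0.0181
grasp_force: 15.0
```

Emit:
arm_command(series="0 -0.5 0 0 255; 0 -0.5 0 0 255; 0 0 0 0 255; 0 0 0 0 255")

```text
time_s: 8.95
tool_pos: [0.594, 0.2274, 0.0755]
tool_rot: [179.9, 0.0, 164.1]
force: [6.2, 2.7, -5.2]
grip_width: 0.0179
grasp_force: 15.0
```

Emit:
arm_command(series="-0.5 -0.5 0 0 255; 0 -0.5 0 0 255; 0 0 0 0 255; 0 0 0 0 255")

```text
time_s: 9.28
tool_pos: [0.5939, 0.2269, 0.0755]
tool_rot: [179.9, 0.0, 164.1]
force: [4.4, 3.6, -5.0]
grip_width: 0.0182
grasp_force: 15.0
```

Emit:
arm_command(series="-0.5 -0.5 0 0 255; 0 -0.5 0 0 255; 0 0 0 0 255; 0 0 0 0 255")

```text
time_s: 9.62
tool_pos: [0.5937, 0.2265, 0.0755]
tool_rot: [179.8, -0.0, 164.2]
force: [3.6, 4.7, -5.0]
grip_width: 0.0183
grasp_force: 15.0
```

Emit:
arm_command(series="-0.3 -0.5 0 0 255; 0 -0.5 0 0 255; 0 0 0 0 255; 0 0 0 0 255; 0 0 0 0 255; 0 0 0 0 255; 0 0 0 0 255")

```text
time_s: 10.2
tool_pos: [0.5936, 0.2259, 0.0755]
tool_rot: [179.8, -0.0, 164.2]
force: [3.9, 4.7, -5.8]
grip_width: 0.0176
grasp_force: 15.0
```

```bash
python3 - <<'E'
from h import *
im=cams.read_camera("wrist")[150:300,120:320]
cv2.imwrite("pics/w3.png",cv2.resize(im,(800,600),interpolation=cv2.INTER_CUBIC))
E
```

```text
(no output)
```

View pics/w3.png

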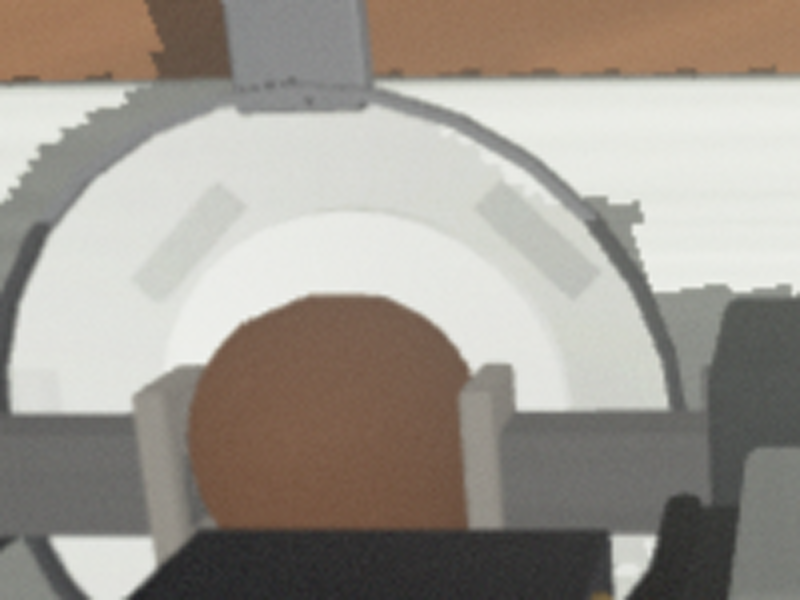

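The driven pad has sunk back about 5 mm (the carriage-to-pad gap went from 58 to 50 px), which is about 2 N with both pads on the egg. Now I open the jaws.

Emit:
arm_command(series="0 0.5 0 0 255; 0 0.5 0 0 255; 0 1 0 0 255; 0 1 0 0 255; 0 1 0 0 255; 0 1.5 0 0 255; 0 2 0 0 255; 0 2.5 0 0 255; 0 3 0 0 255; 0 3 0 0 255; 0 3 0 0 255; 0 3 0 0 255; 0 3 0 0 255; 0 3 0 0 255; 0 3 0 0 255; 0 3 0 0 255; 0 2.5 0 0 255; 0 2 0 0 255; 0 1 0 0 255; 0 0 0 0 255")

```text
time_s: 11.92
tool_pos: [0.604, 0.2625, 0.0755]
tool_rot: [180.0, -0.1, 164.1]
force: [-4.8, 1.3, 2.5]
grip_width: 0.0175
grasp_force: 15.0
```

Emit:
arm_command(series="0 0 0 0 255; 0 0 0 0 0; 0 0 0 0 0; 0 0 0 0 0; 0 0 0 0 0; 0 0 0 0 0; 0 0 0 0 0; 0 0 0 0 0")

```text
time_s: 12.58
tool_pos: [0.6052, 0.2613, 0.0756]
tool_rot: [180.0, 0.0, 164.1]
force: [-1.4, 0.1, -0.6]
grip_width: 0.0568
grasp_force: 0.0
```

```bash
python3 - <<'E'
from h import *
plan([(.603,.262,.18,164.1,6),(.489,.1745,.20,75,18)])
E
```

```text
0.4 0.0 -17.4 -0.000 0; 0.4 0.0 -17.4 -0.000 0; 0.4 0.0 -17.4 -0.000 0; 0.4 0.0 -17.4 -0.000 0; 0.4 0.0 -17.4 -0.000 0; 0.4 0.0 -17.4 -0.000 0; 4.8 -6.4 -1.1 0.086 0; 4.2 -6.8 -1.1 0.086 0; 3.6 -7.1 -1.1 0.086 0; 3.0 -7.4 -1.1 0.086 0; 2.3 -7.6 -1.1 0.086 0; 1.6 -7.8 -1.1 0.086 0; 1.0 -7.9 -1.1 0.086 0; 0.3 -8.0 -1.1 0.086 0; -0.4 -8.0 -1.1 0.086 0; -1.1 -7.9 -1.1 0.086 0; -1.8 -7.8 -1.1 0.086 0; -2.4 -7.6 -1.1 0.086 0; -3.1 -7.4 -1.1 0.086 0; -3.7 -7.1 -1.1 0.086 0; -4.3 -6.7 -1.1 0.086 0; -4.9 -6.3 -1.1 0.086 0; -5.4 -5.9 -1.1 0.086 0; -5.9 -5.4 -1.1 0.086 0
```

Emit:
arm_command(series="0 0 -8 0 0; 0 0 -16 0 0; 0 0 -20 0 0; 0 0 -20 0 0; 0 0 -20 0 0; 0 0 -20 0 0; 5 -6 -1 0.086 0; 4 -7 -1 0.086 0; 4 -7 -1 0.086 0; 3 -7 -1 0.086 0; 2 -8 -1 0.086 0; 2 -8 -1 0.086 0; 1 -8 -1 0.086 0; 0 -8 -1 0.086 0; 0 -8 -1 0.086 0; -1 -8 -1 0.086 0; -2 -8 -1 0.086 0; -2 -8 -1 0.086 0; -3 -7 -1 0.086 0; -4 -7 -1 0.086 0")

```text
time_s: 14.25
tool_pos: [0.515, 0.1939, 0.1943]
tool_rot: [180.0, 0.0, 94.9]
force: [0.6, -0.1, -0.5]
grip_width: 0.0868
grasp_force: 0.0
```

Emit:
arm_command(series="-4 -7 -1 0.086 0; -5 -6 -1 0.086 0; -5 -6 -1 0.086 0; -6 -5 -1 0.086 0; 0 0 0 0 100; 0 0 0 0 100; 0 0 0 0 100")

```text
time_s: 14.83
tool_pos: [0.4908, 0.175, 0.1979]
tool_rot: [180.0, -0.0, 75.5]
force: [0.0, -0.1, -0.3]
grip_width: 0.0741
grasp_force: 0.0
```

```bash
python3 - <<'E'
from h import *
o=telemetry.get_obs();print(o["time_s"],o["tool_pos"],o["tool_rot"],o["qpos"],o["grip_width"])
im=cams.read_camera("wrist");cv2.imwrite("pics/w4f.png",im);cv2.imwrite("pics/w4.png",cv2.resize(im,(800,600)))
E
```

```text
14.8333 [0.49076276 0.17499113 0.19792704] [ 1.79954298e+02 -2.09585769e-02  7.55361847e+01] [ 16.38305549   6.10926943 -41.13374622 102.11471701   4.20528105
  73.27019019 -40.26199998] 0.07408745483179795
```

View pics/w4.png

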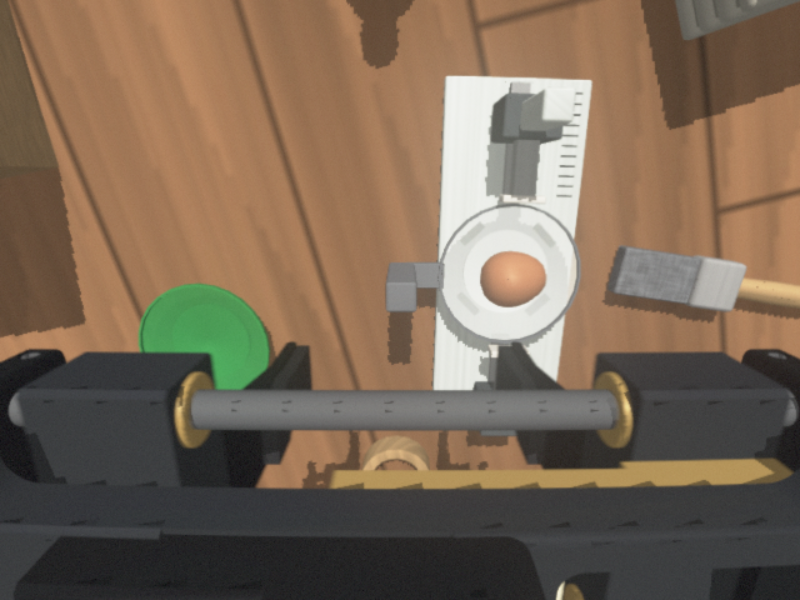

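The view shows the dish post top at about (402,297), the rim centre at (509,273) and the egg near the middle at (513,279), in 800x600 pixels. The jaw is open.

```bash
python3 - <<'E'
from h import *
d=at_z("wrist",[[321.6,237.6]],.092)[0];m=at_z("wrist",[[407.6,218.8]],.031)[0]
print(d,m,np.degrees(np.arctan2(*(m-d)[1::-1])),np.linalg.norm((m-d)[:2]))
t=(np.array([d[0],d[1],.055])-telemetry.get_obs()["tool_pos"]);print(R.from_euler('xyz',[180,0,75.5],degrees=True).inv().apply(t)*1000)
E
```

```text
[0.49046144 0.1754436  0.092     ] [0.57125327 0.15668725 0.031     ] -13.070061533230602 0.0829404713378839
[  0.32715556  -0.35124524 142.75497386]
```

Emit:
arm_command(series="0 0 4 -0.01 100; 0 0 10 0 100; 0 0 14 0 100; 0 0 16 0 100; 0 0 18 0 100; 0 0 18 0 100; 0 0 18 0 100; 0 0 16 0 100; 0 0 14 0 100; 0 0 9 0 100; 0 0 4 0 100; 0 0 1 0 100; 0 0 0 0 100")

```text
time_s: 15.97
tool_pos: [0.4905, 0.1748, 0.0555]
tool_rot: [-180.0, -0.0, 76.0]
force: [-0.1, 0.5, 0.4]
grip_width: 0.053
grasp_force: 0.0
```

Emit:
arm_command(series="0 0 0 0 140; 0 0 0 0 150; 0 0 0 0 160; 0 0 0 0 170; 0 0 0 0 180; 0 0 0 0 190; 0 0 0 0 200; 0 0 0 0 200; 0 0 0 0 200; 0 0 0 0 200", squeeze=4)

```text
time_s: 16.8
tool_pos: [0.4898, 0.1747, 0.0555]
tool_rot: [-179.9, 0.0, 76.0]
force: [-2.8, 0.7, 2.8]
grip_width: 0.0197
grasp_force: 4.0
```

Emit:
arm_command(series="0 0 0 0 255; 0 0 0 0 255; 0 0 0 0 255; 0 0 0 0 255; 0 0 0 0 255", squeeze=20)

```text
time_s: 17.22
tool_pos: [0.4904, 0.1746, 0.0554]
tool_rot: [-180.0, 0.0, 76.0]
force: [-1.4, -0.0, 0.9]
grip_width: 0.0197
grasp_force: 20.0
```

Emit:
arm_command(series="0 0 0 0 255; 0 0 0 0 255; 0 0 0 0 255; 0 0 0 0 255; 0 0 0 0 255", squeeze=55)

```text
time_s: 17.63
tool_pos: [0.4905, 0.1745, 0.0554]
tool_rot: [180.0, 0.0, 76.0]
force: [-2.0, -0.3, -0.7]
grip_width: 0.0198
grasp_force: 55.0
```

Emit:
arm_command(series="0 0 -0.5 0 255; 0 0 -1 0 255; 0 0 -1.5 0 255; 0 0 -2 0 255; 0 0 -3 0 255; 0 0 -4 0 255; 0 0 -4 0 255; 0 0 -4 0 255; 0 0 -4 0 255; 0 0 -3 0 255; 0 0 -2 0 255; 0 0 -1 0 255; 0 0 0 0 255; 0 0 0 0 255")

```text
time_s: 18.8
tool_pos: [0.4904, 0.1745, 0.0854]
tool_rot: [-180.0, 0.0, 76.0]
force: [-0.3, -0.7, -1.9]
grip_width: 0.0197
grasp_force: 55.0
```

```bash
python3 - <<'E'
from h import *
o=telemetry.get_obs();print(o["time_s"],o["tool_pos"],o["tool_rot"],o["force"],o["wrist_torque"],o["qpos"],o["grip_width"])
a=cams.read_camera("wrist");b=cams.read_camera("scene")[150:300,280:480]
cv2.imwrite("pics/w5f.png",a);cv2.imwrite("pics/w5.png",np.vstack([cv2.resize(a[120:320,240:540],(450,300)),cv2.resize(b,(450,300),interpolation=2)]))
E
```

```text
18.8 [0.49035244 0.17446791 0.08541611] [-1.79991922e+02  1.31700521e-02  7.59640789e+01] [-0.26521998 -0.74579242 -1.94196519] [0.04502555 0.02674033 0.04022002] [ 14.30804925  13.02259594 -40.51359858 109.48491788   9.64956746
  60.90546232 -44.23416334] 0.019676150446441415
```

View pics/w5.png

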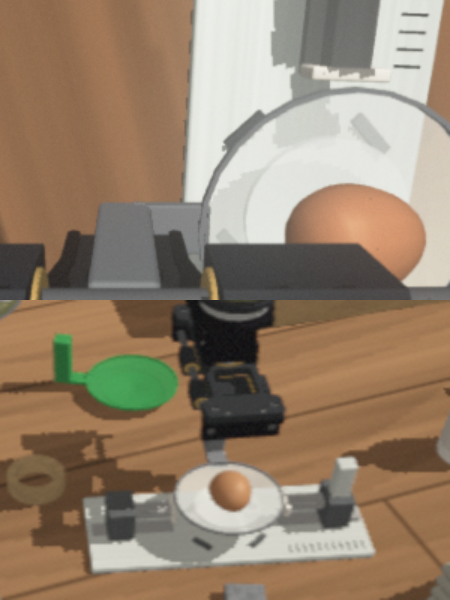

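The dish is lifted level with the egg in its middle. Now I raise it to carrying height and carry it smoothly to the lamp.

Emit:
arm_command(series="0 0 -1 0 255; 0 0 -2 0 255; 0 0 -3 0 255; 0 0 -4 0 255; 0 0 -5 0 255; 0 0 -6 0 255; 0 0 -6 0 255; 0 0 -6 0 255; 0 0 -6 0 255; 0 0 -6 0 255; 0 0 -6 0 255; 0 0 -5 0 255; 0 0 -4 0 255; 0 0 -3 0 255; 0 0 -2 0 255; 0 0 -1 0 255; 0 0 0 0 255; 0 0 0 0 255")

```text
time_s: 20.4
tool_pos: [0.4903, 0.1745, 0.1513]
tool_rot: [-180.0, 0.0, 76.0]
force: [0.0, 0.7, -2.2]
grip_width: 0.0195
grasp_force: 55.0
```

Emit:
arm_command(series="-1 0.3 0 0 255; -2 0.6 0 0 255; -3 0.9 0 0 255; -4 1.2 0 0 255; -5 1.5 0 0 255; -6 1.8 0 0 255; -7 2.1 0 0 255; -8 2.4 0 0 255; -9 2.7 0 0 255; -10 2.9 0 0 255; -10 2.9 0 0 255; -10 2.9 0 0 255; -10 2.9 0 0 255; -10 2.9 0 0 255; -10 2.9 0 0 255; -10 2.9 0 0 255; -10 2.9 0 0 255; -10 2.9 0 0 255; -10 2.9 0 0 255; -10 2.9 0 0 255")

```text
time_s: 22.07
tool_pos: [0.4969, 0.0121, 0.1515]
tool_rot: [180.0, 0.0, 76.0]
force: [-0.3, -0.2, -1.6]
grip_width: 0.0195
grasp_force: 55.0
```

Emit:
arm_command(series="-10 2.9 0 0 255; -10 2.9 0 0 255; -10 2.9 0 0 255; -10 2.9 0 0 255; -10 2.9 0 0 255; -10 2.9 0 0 255; -10 2.9 0 0 255; -10 2.9 0 0 255; -10 2.9 0 0 255; -9 2.7 0 0 255; -8 2.4 0 0 255; -7 2.1 0 0 255; -6 1.8 0 0 255; -5 1.5 0 0 255; -4 1.2 0 0 255; -3 0.9 0 0 255; -2 0.6 0 0 255; -1 0.3 0 0 255; 0 0 0 0 255; 0 0 0 0 255")

```text
time_s: 23.73
tool_pos: [0.5026, -0.1271, 0.1515]
tool_rot: [-180.0, -0.0, 76.0]
force: [-0.1, -0.2, -2.6]
grip_width: 0.0195
grasp_force: 55.0
```

```bash
python3 - <<'E'
from h import *
o=telemetry.get_obs();print(o["time_s"],o["tool_pos"],o["tool_rot"],o["qpos"],o["grip_width"])
a=cams.read_camera("wrist");b=cams.read_camera("top")[180:300,280:440];c=cams.read_camera("scene")[180:330,180:380]
cv2.imwrite("pics/w6.png",np.vstack([np.hstack([cv2.resize(a,(400,300)),cv2.resize(b,(400,300),interpolation=2)]),np.hstack([cv2.resize(c,(400,300),interpolation=2),cv2.resize(a[100:310,270:550],(400,300))])]))
E
```

```text
23.7333 [ 0.50260537 -0.1270532   0.15154141] [-1.79997446e+02 -4.60746722e-03  7.59918188e+01] [ 36.31665915   6.68159798 -26.60322325 106.18815265   3.21934944
  67.86603015  -5.35289557] 0.019540942472437272
```

View pics/w6.png

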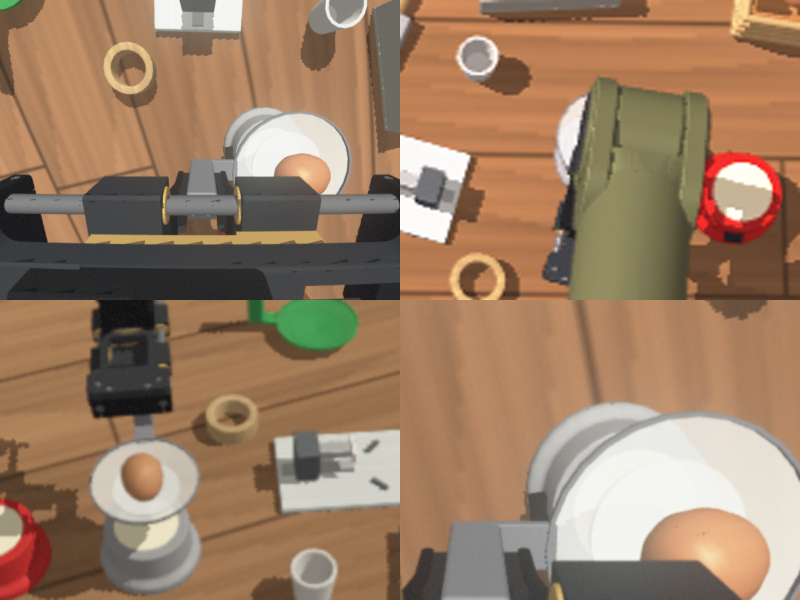

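The dish hangs level over the grey lamp with the egg in the middle. I check the lamp centre from its visible edge, at crop pixels (620,404) and (528,490).

```bash
python3 - <<'E'
from h import *
for z in(0,.02):
    p=at_z("wrist",[[424,173],[359.6,233]],z);print(p,np.linalg.norm(p[:,:2]-[.585,-.155],axis=1))
E
```

```text
[[ 0.60218811 -0.10304605  0.        ]
 [ 0.53446348 -0.1431767   0.        ]] [0.05472334 0.05190116]
[[ 0.5970538  -0.09999559  0.02      ]
 [ 0.53363726 -0.13757344  0.02      ]] [0.05630968 0.05423851]
```

Emit:
arm_command(series="-0.5 0.2 0 0 255; -1 0.4 0 0 255; -1.5 0.6 0 0 255; -1.5 0.6 0 0 255; -1.5 0.5 0 0 255; -1 0.4 0 0 255; -0.5 0 0 0 255; 0 0 0 0 255; 0 0 0 0 255; 0 0 0 0 255; 0 0 0 0 255; 0 0 0 0 255; 0 0 0 0 255; 0 0 0 0 255; 0 0 0 0 255")

```text
time_s: 25.13
tool_pos: [0.5034, -0.1354, 0.1516]
tool_rot: [180.0, 0.0, 76.0]
force: [0.5, -0.3, -2.4]
grip_width: 0.0196
grasp_force: 55.0
```

Emit:
arm_command(series="0.4 0 0 0.005 255; 0.8 0 0 0.01 255; 1.3 0 0 0.015 255; 1.7 0 0 0.02 255; 2.1 0 0 0.025 255; 2.5 0.04 0 0.03 255; 2.5 0.04 0 0.03 255; 2.5 0.04 0 0.03 255; 2.5 0.04 0 0.03 255; 2.5 0.04 0 0.03 255; 2.5 0.04 0 0.03 255; 2.5 0.04 0 0.03 255; 2.5 0.04 0 0.03 255; 2.5 0.04 0 0.03 255; 2.5 0.04 0 0.03 255; 2.5 0.04 0 0.03 255; 2.5 0.04 0 0.03 255; 2.5 0.04 0 0.03 255; 2.5 0.04 0 0.03 255; 2.5 0.04 0 0.03 255")

```text
time_s: 26.8
tool_pos: [0.5245, -0.0972, 0.1515]
tool_rot: [-180.0, -0.0, 45.7]
force: [0.1, 0.4, -2.2]
grip_width: 0.0195
grasp_force: 55.0
```

Emit:
arm_command(series="2.5 0.04 0 0.03 255; 2.5 0.04 0 0.03 255; 2.5 0.04 0 0.03 255; 2.5 0.04 0 0.03 255; 2.5 0.04 0 0.03 255; 2.5 0.04 0 0.03 255; 2.5 0.04 0 0.03 255; 2.5 0.04 0 0.03 255; 2.5 0.04 0 0.03 255; 2.5 0.04 0 0.03 255; 2.5 0.04 0 0.03 255; 2.5 0.04 0 0.03 255; 2.5 0.04 0 0.03 255; 2.5 0.04 0 0.03 255; 2.5 0.04 0 0.03 255; 2.5 0.04 0 0.03 255; 2.5 0.04 0 0.03 255; 2.5 0.04 0 0.03 255; 2.5 0.04 0 0.03 255; 2.5 0.04 0 0.03 255")

```text
time_s: 28.47
tool_pos: [0.5679, -0.0735, 0.1515]
tool_rot: [-180.0, -0.0, 11.4]
force: [-0.4, 0.2, -1.4]
grip_width: 0.0199
grasp_force: 55.0
```

```bash
python3 - <<'E'
from h import *
o=telemetry.get_obs();y=np.radians(o["tool_rot"][2]);print(o["tool_pos"],o["tool_rot"],o["qpos"],"centre",o["tool_pos"][:2]+.084*np.array([np.sin(y),-np.cos(y)]))
E
```

```text
[ 0.56788513 -0.07351355  0.1515126 ] [-1.79987232e+02 -1.48231805e-02  1.13652722e+01] [ 25.62089769  13.15207421 -23.8336308   99.02579461   5.63520172
  68.99103129 -78.31452859] centre [ 0.58443844 -0.15586638]
```

Emit:
arm_command(series="2.5 0.04 0 0.03 255; 2.5 0.04 0 0.03 255; 2.5 0.04 0 0.03 255; 2.5 0.04 0 0.03 255; 2.5 0.04 0 0.03 255; 2.5 0.04 0 0.03 255; 2.5 0.04 0 0.03 255; 2.5 0.04 0 0.03 255; 2.5 0.04 0 0.03 255; 2.5 0.04 0 0.03 255; 2.5 0.04 0 0.03 255; 2.5 0.04 0 0.03 255; 2.1 0 0 0.025 255; 1.7 0 0 0.02 255; 1.3 0 0 0.015 255; 0.8 0 0 0.01 255; 0.4 0 0 0.005 255; 0 0 0 0 255; 0 0 0 0 255; 0 0 0 0 255")

```text
time_s: 30.13
tool_pos: [0.6036, -0.0744, 0.1516]
tool_rot: [180.0, -0.0, -13.4]
force: [-0.8, 0.1, -1.6]
grip_width: 0.0196
grasp_force: 55.0
```

Emit:
arm_command(series="0 0 0 0 255; 0 0 0 0 255; 0 0 0 0 255; 0 0 0 0 255; 0 0 0 0 255; 0 0 0 0 255; 0 0 0 0 255; 0 0 0 0 255; 0 0 0 0 255; 0 0 0 0 255; 0 0 0 0 255; 0 0 0 0 255")

```text
time_s: 31.13
tool_pos: [0.6036, -0.0745, 0.1516]
tool_rot: [180.0, -0.0, -13.4]
force: [0.2, 0.8, -2.5]
grip_width: 0.0197
grasp_force: 55.0
```

```bash
python3 - <<'E'
from h import *
o=telemetry.get_obs();y=np.radians(o["tool_rot"][2]);print(o["time_s"],o["tool_pos"],o["tool_rot"],"centre",o["tool_pos"][:2]+.084*np.array([np.sin(y),-np.cos(y)]))
# egg and dish by colour in the scene picture (no viewing): egg blob pixels
im=cams.read_camera("scene");hsv=cv2.cvtColor(im,cv2.COLOR_BGR2HSV)[190:310,200:320]
m=cv2.inRange(hsv,(4,110,60),(14,255,255));n,l,s,c=cv2.connectedComponentsWithStats(m)
for i in range(1,n):
    if s[i,4]>80: print(s[i],c[i]+[200,190])
c=cams.calibration("scene");Rm=R.from_euler("xyz",c["rotation"],degrees=True).as_matrix()
print("expected egg",cv2.projectPoints(np.array([[.5845,-.1555,.1515-.045+.029]]),cv2.Rodrigues(Rm.T)[0],-Rm.T@np.array(c["origin"]),np.array(c["K"]),np.array(c["dist"]))[0])
E
```

```text
31.1333 [ 0.60364265 -0.07447414  0.15155123] [ 1.79995291e+02 -1.20061443e-03 -1.34195920e+01] centre [ 0.58414788 -0.15618065]
[   0    0   76  120 3527] [221.55004253 240.45619507]
[  72   50   48   70 1943] [300.7632527  282.24189398]
[ 44  55  40  20 222] [267.71171171 252.63063063]
[ 33  68  23  19 333] [244.34834835 267.3033033 ]
expected egg [[[247.45442629 266.96193963]]]
```

```bash
python3 -c "
from cell import env
print(env.sign_off())"
```

```text
the job is handed in; nothing more can be done
None
```

I squeezed the egg to about 2 N between both pads, reopened the jaws and turned the dish a quarter turn over the lamp; the job is handed in at about 31 s, with the dish held still and level about 5 cm above the glass, about 1 mm off centre by my measurements, and the egg about 5 mm from its middle; sign-off returned no verdict.

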